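Hang the gripper unit on the retracting hook

TASK

Take the retracting hook by its black grip, pull it down against its spring, slip it under the wire bail of the gripper unit standing in the metal dock, and let the balancer lift the unit out and all the way up, so that the unit is left hanging free and still on the hook with the balancer fully retracted. Go by feel and never press the hook on the bail hard (keep well under 12 N), do not let the hook snap up, and do not touch the unit with the gripper. Leave the mugs and the spanner where they are.

Things in the scene. Friction and masses are not known exactly. Their poses are not given: they have to be found in the camera images.
- grip (a point): Centre of the black grip block (36 mm in x, 14 in y, 40 tall) on the end of the balancer's steel arm; gripped from above across its 14 mm. The arm (20 mm wide, top 22 mm below this point) runs level in +x to the mast 150 mm away. Axes: z up, y along the bench rail. It moves only up and down and along the rail (its own y), not in x, and does not turn.
- balancer (a joint): How far arm and hook are pulled down the mast, m: 0 fully retracted (top stop), 0.14 lowest. A spring pulls up, net about 7.5 N at the top to 13 N at the bottom; with the unit hung on it still 2 to 4 N at the top stop. Lightly damped: let go while pulled down, it snaps up.
- trolley (a joint): Position of the trolley that carries mast, arm and hook along the bench rail (m, -0.17 to 0.17, grows in the rail's +y). It slides with about 1 N of friction and stays where left.
- hook: Steel J-hook of 7 mm bar hanging under the arm, straight below the grip. Origin at the top of its shank, 44 mm below the grip's centre; z up, y along the rail. The shank runs down, turns to +y at the bottom, then up to a tip. Rubber-mounted: pushed sideways along y it swings from its top and springs back, about 2.5 N per mm felt 30 mm below the origin.
- seat (a point): Where a hung thing rests in the hook: top of its bottom bend, half-way between shank and tip, 53 mm below the hook's origin. The hook's underside is 7 mm below this point. Shank centre line 10 mm to -y, tip's 10 mm to +y (free gap 13 mm); the tip's top is 14 mm above this point. Axes as the hook's. A hung unit stops swinging within about 3 s.
- unit: Spare gripper drive unit to be hung, 0.35 to 0.5 kg: black box 50 x 50 mm, 86 mm tall, ears on top up to 108 mm, and above them a folding wire bail. Origin at the centre of its underside, z up, its y along the rail's within 0.12 rad. Stands in the dock at the start.
- bail_hinge (a point): Middle of the bail's hinge line (along the unit's x), 103 mm above the unit's underside. The bail is an inverted U of 6 mm steel wire, opening 38 mm wide; its top bar runs along x, 50 mm from the hinge line. The hinge is very stiff and holds a lean that is NOT measured: up to 0.6 rad to +y or -y, so the bar's centre lies up to 28 mm either side of this point in y and 41 to 50 mm above it.
- dock: Fixed metal dock in which the unit stands, origin on the bench below the unit's middle. Lips 17 mm above the bench hold the unit's foot with 1.5 mm play; on its +y side a back wall, 70 mm above the bench, takes pushes in +y. The unit lifts straight up out of it. It lies to +y of the hook's start, in line with the hook's travel within 8 mm.
- mug_plain: White mug, 76 mm across, 85 mm tall, origin at centre of its underside. Bystander, leave alone.
- mug_dark: Blue mug, 80 mm across, 95 mm tall, origin at centre of its underside. Bystander, leave alone.
- spanner: Steel spanner 160 mm long lying on the bench. Bystander, leave alone.
Things that resemble listed ones, but are neither listed nor needed, are in the scene too. Of the things like the unit, leave any that is pink or turquoise; of the rest the smaller one is meant.

How it is judged:
By the outcome, as a careful person would: the job done as asked, in the order asked, and still so for the second after the job is handed in, with the robot touching nothing.
It also fails if it takes over 59 s, if anything falls off the work surface, if the arm or the gripper's body presses on something with over 40 N, if the wrist force passes 120 N, or if a joint passes its speed limit or range.

ROBOT

A 6-joint arm with a two-finger parallel gripper is mounted at the origin on the work surface. World frame = base frame: x ahead of the robot, y to its left, z up, the work surface at z = 0. Lengths are in m, angles in rad, forces in N, time in s.
With the tool pointing down it reaches from about 0.4 to 0.825 m from the base axis. Payload 7 kg.
Tool frame: the origin (TCP) lies between the finger pads; the fingertips stand 8 mm ahead of it and the grasp point (between the pads) lies 11 mm behind it (arm.finger_overhang is the distance from the TCP to the fingertips, in m); z points along the fingers, y is the line along which they close (so a half turn about z gives the same grasp; the last joint's range is limited). The gripper opens to 88 mm and grips with 3 to 60 N. Pads are 19 mm wide; open, the fingers measure 130 mm over their backs; the gripper's body (78 mm by 193 mm) begins 47 mm behind the grasp point.
Start: joints at [-0.91, 0.359, 0.012, 0, -1.224, -0.288], TCP at [0.246, -0.629, 0.235] pointing down, gripper open.
Joint ranges: [-3.07, 3.07], [-1.43, 2.12], [-1.02, 1.25], [-3.03, 1.67], [-3.05, -0], [-3.03, 3.03]. Speed limits (rad/s): [2.39, 2.39, 3.01, 3.14, 3.14, 3.14].

INTERFACE

Orientations are given as [roll, pitch, yaw] about the fixed x, y, z axes, in that order (R = Rz(yaw) Ry(pitch) Rx(roll)).
In Python, from station import arm gives the robot as it stands.
- The arm moves only by the tool move_arm, never from a script. Its argument "rows" is text: rows parted by semicolons, each of 7 numbers parted by spaces: the turn, a rotation vector about the tool's x, y, z in degrees, then the shift along the tool's x, y, z in m, then the finger opening in m, from 0 to 0.0876. A call has 1 to 8 rows; each row shifts and turns the commanded pose from where the row before left it, along the tool's axes as they then stand; what a row does not reach is not made up. A row lasts 1/8 s, in which the tool goes at most 62.5 mm and 10.7 degrees, less where a joint would pass 70% of its speed; a pose out of reach is approached as far as the arm can. A call is refused whole if a number of a shift passes 0.0625 or a number of a turn 10.7, either way. A call with a gripper value outside its range is refused whole. The fingers move at their own pace and stop on an object; "squeeze" is the grip in N (left out, the last holds). Time passes only in rows, so rows that do not move let the fingers close. It gives the time, the measured TCP pose, the force, the opening and the grip force at its end, in the units of the state.
- arm.get_state(): the state, without advancing time (a new reading comes with each control period).
- arm.grab_frame(name): name is "scene" or "top" or "wrist"; returns (picture, depth): 384x512x3 uint8, blue, green, red; 384x512 float32, m along the optical axis (not along the pixel's ray), 0 where there is no reading.
- arm.camera_model(name): a dict with "mtx" (3x3 intrinsics, pixels), "camera_from_world" (4x4, takes a point from world to camera coordinates); the wrist camera has in their place "mount" (4x4, takes a point from camera to tool coordinates, whose origin is the TCP and whose axes are the flange's). Camera axes: x right, y down, z forward; pixel columns grow to the right and rows downward; lengths in m; the calibration is good to about 2 mm. A picture is of the moment at which its call begins: read the wrist's pose just before it. camera_model takes no time and is no camera call.
- arm.job_done(): hands the job in; it is judged then, once.
The state is a dict: "t": time; "q": joint angles; "qd": joint speeds; "joint_efforts": joint torques, N m; "eef_pos": TCP position; "ee_rot": TCP orientation; "force": force on the tool from outside, world axes, zero at the start; "moment": the same for the moment, N m; "width": finger opening in m; "gripper_force": force on a finger pad.
Only numpy, scipy, OpenCV 4.12 (cv2) and the standard library are available. Lean on these libraries where they do the work, as an engineer would, in place of code of your own. Each camera call takes 0.05 s, during which the arm holds its last target. There are 200 camera calls.

## Working session

There is one attempt and no reset: what is moved stays moved. The work goes in short steps, Python scripts to look and compute and a tool call to move; the robot and the scene stay as the last step left them, time stands still between calls to the robot, and variables do not carry over. Pictures are saved under pics/ and viewed, at most 10 in all, crops included, and the job is handed in when it is done.

Besides the shell and the picture viewer there is one more tool, called after "Emit:" as a command line: name --argument value ..., lists and objects as JSON in quotes. move_arm: Moves the arm, as the interface text tells. Its arguments: {"type":"object","properties":{"rows":{"type":"string"},"squeeze":{"type":"number"}},"required":["rows"]}

```bash
mkdir -p pics; ls
cat > h.py <<'E'
import numpy as np, cv2
from station import arm
from scipy.spatial.transform import Rotation as R
def cam(n):
    m=arm.camera_model(n); K=np.array(m["mtx"])
    if n=="wrist":
        s=arm.get_state(); T=np.eye(4); T[:3,:3]=R.from_euler("xyz",s["ee_rot"]).as_matrix(); T[:3,3]=s["eef_pos"]
        return K, T@np.array(m["mount"])
    return K, np.linalg.inv(np.array(m["camera_from_world"]))
def grab(n):
    K,T=cam(n); im,d=arm.grab_frame(n); return im,d,K,T
def cloud(d,K,T):
    v,u=np.mgrid[:d.shape[0],:d.shape[1]]
    p=np.stack([(u-K[0,2])/K[0,0]*d,(v-K[1,2])/K[1,1]*d,d],-1)
    P=p@T[:3,:3].T+T[:3,3]; P[d<=0]=np.nan; return P
E
python3 - <<'E'
from h import *
for n in ("scene","top"):
    im,d,K,T=grab(n); np.savez(f"{n}0.npz",im=im,d=d,K=K,T=T)
    cv2.imwrite(f"pics/{n}0.png",im); print(n,T.round(3).tolist(),K[0,0])
print(arm.get_state())
E
```

```text
pics
scene [[-0.605, 0.444, -0.661, 1.595], [0.796, 0.357, -0.489, 0.815], [0.019, -0.822, -0.569, 1.143], [0.0, 0.0, 0.0, 1.0]] 468.52725408693055
top [[-0.007, -0.995, 0.103, 0.426], [-1.0, 0.009, 0.016, 0.014], [-0.017, -0.102, -0.995, 1.478], [0.0, 0.0, 0.0, 1.0]] 418.5876337817983
{'t': 0.1, 'q': array([-9.09895539e-01,  3.59267243e-01,  1.11703042e-02, -3.36808134e-04,
       -1.22410023e+00, -2.88125547e-01]), 'qd': array([-2.58365874e-03, -1.66589293e-03,  2.77559199e-03, -6.68135532e-05,
       -3.18117129e-04, -8.69916380e-04]), 'joint_efforts': array([-2.97423867e-03, -5.84162807e+01,  2.93750632e+01,  7.01554433e+00,
        1.01627066e-02, -7.85682209e-05]), 'eef_pos': array([ 0.24568375, -0.62824622,  0.23375096]), 'ee_rot': array([ 3.14015958e+00, -9.45046252e-05, -2.76893201e+00]), 'force': array([ 0.21283953, -0.20463858, -0.42249506]), 'moment': array([-0.03925076,  0.03531114,  0.00017871]), 'gripper_force': 0.0, 'width': 0.08738825410588878}
```

View pics/scene0.png

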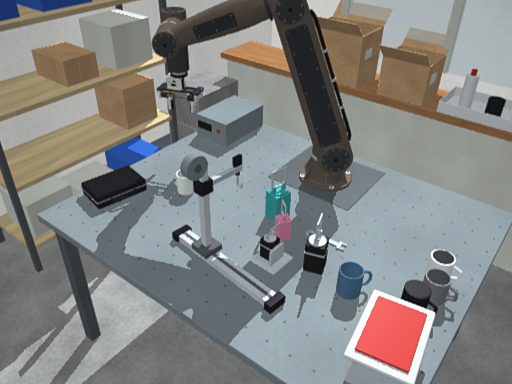

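View pics/top0.png

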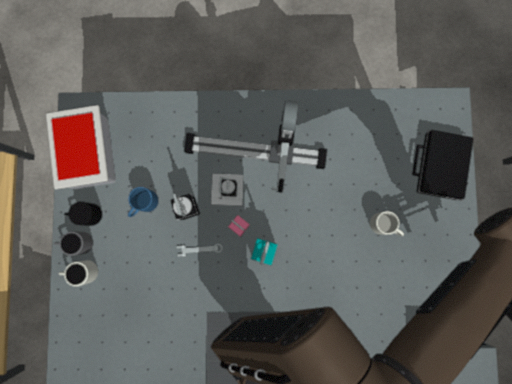

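The scene picture shows the grip at (237,160), the docked unit at (268,245) and a larger black lookalike at (316,250). In the top picture the grip is at (281,185), the dock at (229,187), and the rail runs (188,143) to (322,157).

Run:
```python
from h import *
D={n:np.load(n+"0.npz") for n in("scene","top")}
for n,(a,b,c,e) in {"top":(195,300,100,215),"scene":(220,300,145,280)}.items():
    z=D[n]; P=cloud(z["d"],z["K"],z["T"]); im=z["im"]
    cv2.imwrite(f"pics/{n}0c.png",cv2.resize(im[c:e,a:b],None,fx=5 if n=="top" else 4.4,fy=5 if n=="top" else 4.4,interpolation=cv2.INTER_CUBIC))
    if n=="top":
        for v in range(172,202,2):
            print(v,[(u,*(P[v,u]*1000).round().astype(int)) for u in range(222,238,3) if np.isfinite(P[v,u,2])])
        for v in range(120,196,5): print(v,[(u,*(P[v,u]*1000).round().astype(int)) for u in range(277,294,3)if np.isfinite(P[v,u,2])])
    else:
        for v in range(152,190,3): print(v,[(u,*(P[v,u]*1000).round().astype(int)) for u in range(231,245,3)if np.isfinite(P[v,u,2])])
# rail direction from top
z=D["top"];P=cloud(z["d"],z["K"],z["T"]);m=(P[...,2]>.02)&(P[...,2]<.08);
m[:, :180]=0;m[:,330:]=0;m[:130]=0;m[172:]=0
q=P[m][:,:2];c=q.mean(0);w=np.linalg.svd(q-c,full_matrices=False)[2][0];print("rail",c,w*np.sign(w[1]),len(q),P[m][:,2].mean())
```

```text
172 [(222, np.int64(646), np.int64(144), np.int64(0)), (225, np.int64(647), np.int64(134), np.int64(-6)), (228, np.int64(646), np.int64(123), np.int64(1)), (231, np.int64(646), np.int64(112), np.int64(-2)), (234, np.int64(645), np.int64(101), np.int64(2)), (237, np.int64(646), np.int64(91), np.int64(-5))]
174 [(222, np.int64(639), np.int64(144), np.int64(-2)), (225, np.int64(638), np.int64(133), np.int64(8)), (228, np.int64(637), np.int64(122), np.int64(11)), (231, np.int64(638), np.int64(112), np.int64(7)), (234, np.int64(639), np.int64(101), np.int64(1)), (237, np.int64(638), np.int64(90), np.int64(7))]
176 [(222, np.int64(631), np.int64(144), np.int64(3)), (225, np.int64(629), np.int64(132), np.int64(16)), (228, np.int64(630), np.int64(122), np.int64(11)), (231, np.int64(630), np.int64(111), np.int64(9)), (234, np.int64(630), np.int64(101), np.int64(12)), (237, np.int64(631), np.int64(90), np.int64(3))]
178 [(222, np.int64(605), np.int64(131), np.int64(147)), (225, np.int64(606), np.int64(122), np.int64(140)), (228, np.int64(609), np.int64(114), np.int64(116)), (231, np.int64(623)
[... 11245 characters left out ...]
, np.int64(275), np.int64(-264), np.int64(5)), (243, np.int64(262), np.int64(-258), np.int64(1))]
185 [(231, np.int64(308), np.int64(-288), np.int64(-4)), (234, np.int64(303), np.int64(-274), np.int64(0)), (237, np.int64(566), np.int64(-40), np.int64(238)), (240, np.int64(290), np.int64(-251), np.int64(3)), (243, np.int64(282), np.int64(-242), np.int64(2))]
188 [(231, np.int64(335), np.int64(-265), np.int64(5)), (234, np.int64(320), np.int64(-260), np.int64(-1)), (237, np.int64(310), np.int64(-252), np.int64(-3)), (240, np.int64(301), np.int64(-243), np.int64(-4)), (243, np.int64(296), np.int64(-230), np.int64(-1))]
rail [0.7183464  0.02540739] [0.13080237 0.99140846] 2087 0.0328665149399796
```

```bash
python3 -c "
import cv2
a=cv2.imread('pics/top0c.png');b=cv2.imread('pics/scene0c.png');print(a.shape,b.shape)
import numpy as np
o=np.zeros((600,800,3),np.uint8);o[:575,:440]=a[:575,:440];o[:594,445:]=b[:594,:355];cv2.imwrite('pics/both.png',o)"
```

```text
(575, 525, 3) (594, 352, 3)Traceback (most recent call last):
  File "<string>", line 5, in <module>
    o=np.zeros((600,800,3),np.uint8);o[:575,:440]=a[:575,:440];o[:594,445:]=b[:594,:355];cv2.imwrite('pics/both.png',o)
                                                               ~^^^^^^^^^^^
ValueError: could not broadcast input array from shape (594,352,3) into shape (594,355,3)
```

Run:
```python
from h import *
a=cv2.imread('pics/top0c.png');b=cv2.imread('pics/scene0c.png')
o=np.zeros((600,800,3),np.uint8);o[:575,:440]=a[:575,:440];o[:594,445:797]=b;cv2.imwrite('pics/both.png',o)
z=np.load("top0.npz");P=cloud(z["d"],z["K"],z["T"]);im=z["im"];hsv=cv2.cvtColor(im,cv2.COLOR_BGR2HSV)
X,Y,Z=P[...,0],P[...,1],P[...,2]
m=(abs(Z-.308)<.012)&(X>.59)&(X<.66)&(abs(Y+.05)<.05)
p=P[m];f=np.polyfit(p[:,0],p[:,1],1);print("arm dy/dx",f,p.mean(0),len(p))
m=(Z>.335)&(Z<.36)&(X<.59)&(X>.53);p=P[m];print("grip top",p.mean(0),p.min(0),p.max(0),len(p))
# rail slope via min-area rect of 3cm+ points
m=(Z>.035)&(Z<.075)&(X>.66)&(X<.8)
m=cv2.morphologyEx(m.astype(np.uint8),cv2.MORPH_OPEN,np.ones((3,3)));q=P[m>0][:,:2].astype(np.float32)
f=np.polyfit(q[:,1],q[:,0],1);print("rail dx/dy",f,cv2.minAreaRect(q),len(q))
m=(Z>.08)&(Z<.103)&(abs(X-.583)<.05)&(abs(Y-.115)<.05);q=P[m].astype(np.float32);print("box",cv2.minAreaRect(q[:,:2].copy()),np.median(q[:,2]))
m=(Z>.12)&(abs(X-.583)<.06)&(abs(Y-.115)<.06);print((P[m]*1000).round())
z=np.load("scene0.npz");P=cloud(z["d"],z["K"],z["T"]);X,Y,Z=P[...,0],P[...,1],P[...,2]
m=(Z>.12)&(Z<.19)&(abs(X-.583)<.05)&(abs(Y-.115)<.06);print((P[m]*1000).round())
```

```text
arm dy/dx [-0.12690317  0.02405278] [ 0.62521653 -0.05528918  0.30884826] 174
grip top [ 0.55828694 -0.04654708  0.34781382] [ 0.54135173 -0.05547478  0.33672609] [ 0.57666414 -0.03871673  0.35410974] 70
rail dx/dy [0.00283196 0.71423703] ((0.7213397026062012, -0.08630001544952393), (1.2736363410949707, 0.13367334008216858), 89.2774887084961) 1840
box ((0.584035336971283, 0.11502578109502792), (0.04852092266082764, 0.050381410866975784), 85.21578979492188) 0.09531647
[[607. 137. 158.]
 [607. 134. 157.]
 [607. 130. 155.]
 [608. 128. 148.]
 [609. 125. 138.]
 [603. 136. 161.]
 [603. 133. 158.]
 [605. 131. 147.]
 [605. 128. 148.]
 [606. 125. 139.]
 [606. 122. 140.]
 [607. 120. 129.]
 [608. 117. 123.]
 [600. 137. 159.]
 [600. 134. 157.]
 [604. 123. 129.]
 [605. 120. 122.]
 [605. 114. 120.]
 [597. 137. 155.]
 [597. 134. 156.]
 [602. 117. 121.]
 [593. 136. 161.]
 [594. 134. 154.]
 [591. 137. 154.]
 [591. 134. 157.]
 [587. 136. 160.]
 [587. 133. 159.]
 [584. 136. 161.]
 [584. 133. 159.]
 [581. 136. 160.]
 [581. 133. 161.]
 [577. 136. 160.]
 [575. 137. 156.]
 [575. 133. 158.]
 [572. 137. 154.
[... 437 characters left out ...]
561. 139. 148.]
 [583. 137. 157.]
 [579. 139. 155.]
 [579. 143. 157.]
 [564. 137. 145.]
 [593. 137. 158.]
 [588. 137. 155.]
 [590. 142. 160.]
 [563. 129. 136.]
 [565. 134. 139.]
 [595. 134. 154.]
 [595. 138. 156.]
 [593. 141. 157.]
 [562. 124. 128.]
 [567. 131. 135.]
 [560. 131. 130.]
 [608. 139. 161.]
 [603. 140. 158.]
 [598. 140. 155.]
 [567. 128. 129.]
 [564. 130. 128.]
 [608. 135. 155.]
 [610. 141. 159.]
 [567. 123. 122.]
 [609. 132. 150.]
 [611. 138. 154.]
 [607. 139. 152.]
 [572. 123. 121.]
 [611. 134. 148.]
 [608. 136. 146.]
 [609. 128. 139.]
 [608. 132. 140.]
 [610. 125. 133.]
 [609. 129. 135.]
 [606. 131. 134.]
 [608. 124. 128.]
 [608. 128. 130.]
 [612. 127. 127.]
 [615. 125. 124.]]
```

View pics/both.png

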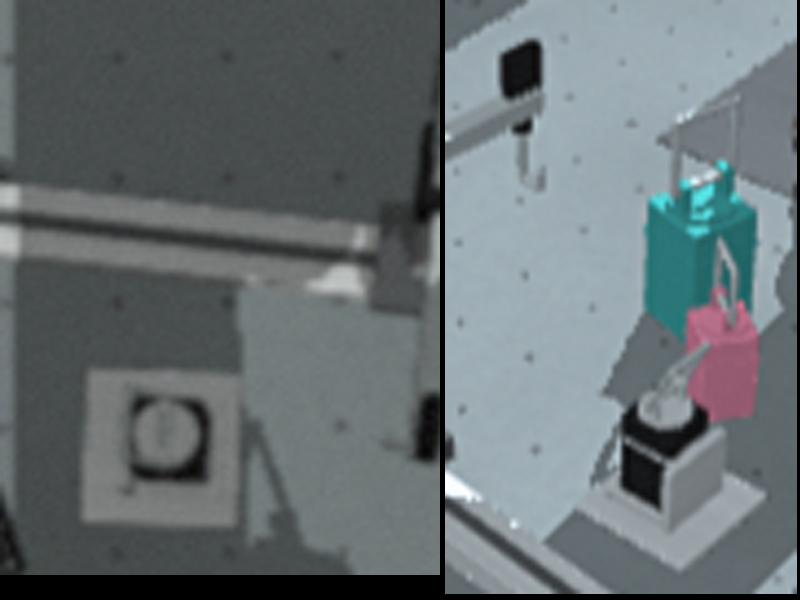

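The crops show the bail leaning to +y above the docked unit (left, about (130,440)), and the shank straight below the grip with its tip to the right (right, (521..543,180)). The grip is at about (0.558, -0.0465, 0.328), rail yaw is -0.127, and the bail bar is at about (0.584, 0.136, 0.157).

Emit:
move_arm --rows "0 0 9.56 0 0 -0.055 0.0876; 0 0 9.56 0 0 -0.055 0.0876; 0 0 9.56 0 0 -0.055 0.0876; 0 0 0 -0.0196 0.05 0 0.0876; 0 0 0 -0.0196 0.05 0 0.0876; 0 0 0 -0.0196 0.05 0 0.0876; 0 0 0 -0.0196 0.05 0 0.0876; 0 0 0 -0.0196 0.05 0 0.0876" --squeeze 20

```text
t: 1.1
eef_pos: [0.3753, -0.3914, 0.3993]
ee_rot: [3.141, -0.0, 3.014]
force: [1.3, 0.0, -0.1]
width: 0.0874
gripper_force: 0.0
```

Emit:
move_arm --rows "0 0 0 -0.0196 0.05 0 0.0876; 0 0 0 -0.0196 0.05 0 0.0876; 0 0 0 -0.0196 0.05 0 0.0876; 0 0 0 -0.0196 0.05 0 0.0876; 0 0 0 -0.0196 0.05 0 0.0876; 0 0 0 -0.01 0.03 0 0.0876; 0 0 0 0 0 0 0.0876"

```text
t: 1.98
eef_pos: [0.5183, -0.1272, 0.3988]
ee_rot: [3.141, -0.001, 3.017]
force: [-0.9, -0.7, 0.0]
width: 0.0876
gripper_force: 0.0
```

Run:
```python
from h import *
im,d,K,T=grab("wrist");cv2.imwrite("pics/w1.png",im);np.savez("w1.npz",im=im,d=d,K=K,T=T);print(T.round(3).tolist())
P=cloud(d,K,T);X,Y,Z=P[...,0],P[...,1],P[...,2]
for n,(a,b) in {"grip":(.335,.36),"bar":(.15,.175)}.items():
    m=(Z>a)&(Z<b)&(X>.5)&(X<.65)&(Y>-.07)&(Y<.18);p=P[m]
    if len(p): print(n,len(p),np.median(p,0),np.percentile(p,2,0),np.percentile(p,98,0))
```

```text
[[0.125, 0.96, 0.252, 0.451], [0.992, -0.121, -0.031, -0.119], [0.001, 0.254, -0.967, 0.548], [0.0, 0.0, 0.0, 1.0]]
grip 144 [ 0.54273398 -0.04169238  0.3457077 ] [ 0.54139515 -0.04555221  0.33569601] [ 0.54767339 -0.03838611  0.34931111]
bar 291 [0.58400396 0.13566487 0.15764224] [0.56072318 0.13154648 0.15104492] [0.60864372 0.13977993 0.15949245]
```

View pics/w1.png

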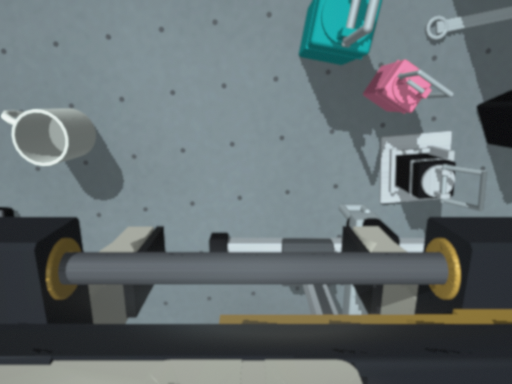

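The wrist picture shows the unit's bail at (465,185), again giving the bar at (0.584, 0.1357, top 0.1595). That matches the other views.

Emit:
move_arm --rows "0 0 0 -0.01 0.0285 0 0.0876; 0 0 0 -0.01 0.0285 0 0.0876; 0 0 0 -0.01 0.0285 0 0.0876; 0 0 0 0 0 0.025 0.0876; 0 0 0 0 0 0.025 0.0876; 0 0 0 0 0 0.02 0.0876; 0 0 0 0 0 0.007 0.0876; 0 0 0 0 0 0 0.0876"

```text
t: 3.02
eef_pos: [0.5582, -0.0489, 0.3227]
ee_rot: [-3.141, -0.0, 3.013]
force: [0.3, 0.1, 0.3]
width: 0.0876
gripper_force: 0.0
```

Emit:
move_arm --rows "0 0 0 0 0.0025 0 0.05; 0 0 0 0 0 0 0.03; 0 0 0 0 0 0 0.02; 0 0 0 0 0 0 0.01; 0 0 0 0 0 0 0.01; 0 0 0 0 0 0 0.01" --squeeze 35

```text
t: 3.78
eef_pos: [0.5586, -0.0457, 0.3225]
ee_rot: [-3.142, -0.0, 3.014]
force: [0.5, 0.6, 0.0]
width: 0.0333
gripper_force: 0.0
```

Emit:
move_arm --rows "0 0 0 0 0 0 0.01; 0 0 0 0 0 0 0.01; 0 0 0 0 0 0 0.01; 0 0 0 0 0 0 0.01"

```text
t: 4.28
eef_pos: [0.5586, -0.0457, 0.3225]
ee_rot: [3.142, -0.0, 3.014]
force: [-0.5, 0.7, 0.9]
width: 0.014
gripper_force: 35.0
```

Emit:
move_arm --rows "0 0 0 0 0 0.005 0.01; 0 0 0 0 0 0.01 0.01; 0 0 0 0 0 0.014 0.01; 0 0 0 0 0 0.014 0.01; 0 0 0 0 0 0.014 0.01; 0 0 0 0 0 0.014 0.01; 0 0 0 0 0 0.014 0.01; 0 0 0 0 0 0.014 0.01" --squeeze 40

```text
t: 5.28
eef_pos: [0.5587, -0.046, 0.225]
ee_rot: [-3.141, 0.001, 3.014]
force: [-5.9, 1.0, 13.8]
width: 0.0141
gripper_force: 40.0
```

Emit:
move_arm --rows "0 0 0 0 0.01 0 0.01; 0 0 0 0 0.02 0 0.01; 0 0 0 0 0.02 0 0.01; 0 0 0 0 0.02 0 0.01; 0 0 0 0 0.02 0 0.01; 0 0 0 0 0.01 0 0.01; 0 0 0 0 0 0 0.01; 0 0 0 0 0 0 0.01"

```text
t: 6.28
eef_pos: [0.5714, 0.0538, 0.2251]
ee_rot: [3.141, 0.001, 3.015]
force: [-5.6, 1.4, 11.0]
width: 0.0135
gripper_force: 40.0
```

Run:
```python
from h import *
s=arm.get_state();print(s["eef_pos"],s["force"])
out=[]
for n,c in (("scene",(225,285,160,260)),("top",(205,275,140,210)),):
    im,d,K,T=grab(n);P=cloud(d,K,T);X,Y,Z=P[...,0],P[...,1],P[...,2]
    out.append(cv2.resize(im[c[2]:c[3],c[0]:c[1]],(390,int(390*(c[3]-c[2])/(c[1]-c[0]))),interpolation=cv2.INTER_CUBIC)[:600])
    if n=="scene":
        m=(Z>.115)&(Z<.2)&(abs(X-.572)<.03)&(abs(Y-.06)<.035);p=(P[m]*1000).round();print(p[::2].tolist())
o=np.zeros((600,790,3),np.uint8)
o[:out[0].shape[0],:390]=out[0];o[:out[1].shape[0],400:]=out[1];cv2.imwrite("pics/low.png",o)
```

```text
[0.57141861 0.05380803 0.22511465] [-5.59722998  1.35662548 11.01472325]
[[572.0, 62.0, 199.0], [573.0, 66.0, 197.0], [587.0, 64.0, 199.0], [572.0, 62.0, 190.0], [582.0, 61.0, 191.0], [575.0, 64.0, 188.0], [594.0, 61.0, 194.0], [580.0, 59.0, 185.0], [577.0, 65.0, 186.0], [579.0, 63.0, 182.0], [573.0, 59.0, 172.0], [567.0, 54.0, 162.0], [574.0, 59.0, 164.0], [572.0, 58.0, 158.0], [576.0, 61.0, 157.0], [575.0, 60.0, 152.0], [570.0, 57.0, 143.0], [569.0, 56.0, 138.0], [574.0, 56.0, 136.0], [571.0, 62.0, 138.0], [577.0, 79.0, 150.0], [575.0, 61.0, 135.0], [573.0, 68.0, 137.0], [577.0, 79.0, 146.0], [573.0, 68.0, 134.0], [574.0, 77.0, 138.0], [577.0, 80.0, 137.0]]
```

View pics/low.png

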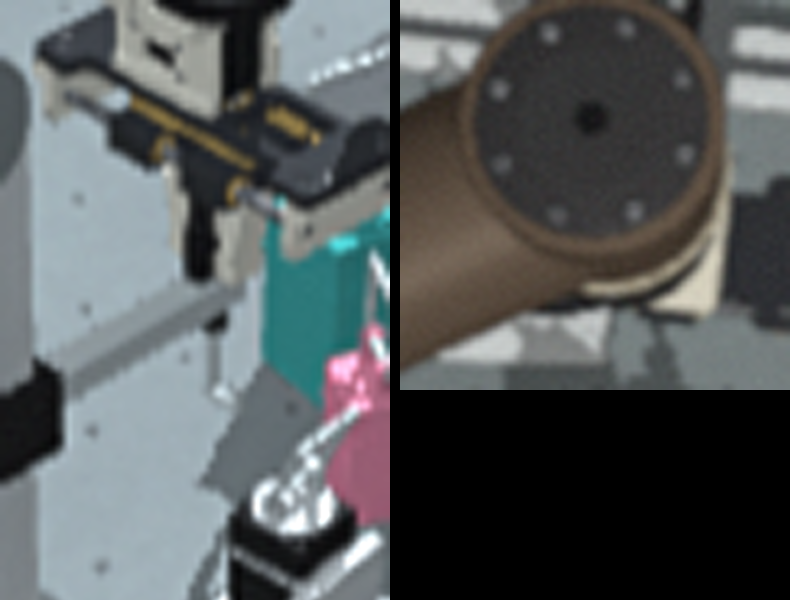

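The low view shows the hook level below the grip at crop (218,370), clear of everything. Depth gives tip top ≈0.149 and bottom ≈0.128, so it fits between the ears (0.118) and the underside of the bar (0.1535).

Emit:
move_arm --rows "0 0 0 0.0008 0.008 0.001 0.01; 0 0 0 0 0.012 0 0.01; 0 0 0 0 0.012 0 0.01; 0 0 0 0 0.01 0 0.01; 0 0 0 0 0.006 0 0.01; 0 0 0 0 0.004 0 0.01; 0 0 0 0 0.002 0 0.01; 0 0 0 0 0.002 0 0.01"

```text
t: 7.38
eef_pos: [0.5785, 0.109, 0.2246]
ee_rot: [3.141, 0.003, 3.014]
force: [-3.8, -1.0, 11.0]
width: 0.014
gripper_force: 40.0
```

Emit:
move_arm --rows "0 0 0 0 0.002 0 0.01; 0 0 0 0 0.002 0 0.01; 0 0 0 0 0.002 0 0.01; 0 0 0 0 0 0 0.01"

```text
t: 7.88
eef_pos: [0.5792, 0.1152, 0.2246]
ee_rot: [3.141, 0.003, 3.014]
force: [-3.5, 0.4, 11.2]
width: 0.0135
gripper_force: 40.0
```

Emit:
move_arm --rows "0 0 0 0 0.002 0 0.01; 0 0 0 0 0.002 0 0.01; 0 0 0 0 0.001 0 0.01; 0 0 0 0 0 0 0.01"

```text
t: 8.38
eef_pos: [0.5799, 0.12, 0.2246]
ee_rot: [3.141, 0.003, 3.014]
force: [-2.7, 0.3, 11.4]
width: 0.0139
gripper_force: 40.0
```

Emit:
move_arm --rows "0 0 0 0 0.001 0 0.01; 0 0 0 0 0.001 0 0.01; 0 0 0 0 0.001 0 0.01; 0 0 0 0 0.001 0 0.01; 0 0 0 0 0 0 0.01"

```text
t: 9.0
eef_pos: [0.5804, 0.124, 0.2246]
ee_rot: [3.141, 0.003, 3.014]
force: [-3.4, -0.3, 11.6]
width: 0.0136
gripper_force: 40.0
```

Emit:
move_arm --rows "0 0 0 0 0.001 0 0.01; 0 0 0 0 0.001 0 0.01; 0 0 0 0 0 0 0.01"

```text
t: 9.38
eef_pos: [0.5806, 0.1259, 0.2246]
ee_rot: [3.141, 0.003, 3.014]
force: [-3.0, -0.2, 11.1]
width: 0.014
gripper_force: 40.0
```

Emit:
move_arm --rows "0 0 0 0 0.001 0 0.01; 0 0 0 0 0.001 0 0.01; 0 0 0 0 0 0 0.01"

```text
t: 9.75
eef_pos: [0.5809, 0.1279, 0.2247]
ee_rot: [3.141, 0.003, 3.014]
force: [-2.7, -0.5, 10.5]
width: 0.0136
gripper_force: 40.0
```

Emit:
move_arm --rows "0 0 0 0 0.001 0 0.01; 0 0 0 0 0.0005 0 0.01; 0 0 0 0 0 0 0.01"

```text
t: 10.12
eef_pos: [0.5811, 0.1294, 0.2246]
ee_rot: [3.141, 0.003, 3.014]
force: [-2.9, -0.2, 11.5]
width: 0.0136
gripper_force: 40.0
```

Emit:
move_arm --rows "0 0 0 0 0.001 0 0.01; 0 0 0 0 0.0005 0 0.01; 0 0 0 0 0 0 0.01"

```text
t: 10.5
eef_pos: [0.5813, 0.1309, 0.2246]
ee_rot: [3.141, 0.003, 3.014]
force: [-2.5, -0.4, 11.2]
width: 0.0136
gripper_force: 40.0
```

Run:
```python
from h import *
f=[]
im,d,K,T=grab("scene")
f.append(arm.get_state()["force"])
c=(240,300,190,265);cv2.imwrite("pics/s2.png",cv2.resize(im[c[2]:c[3],c[0]:c[1]],None,fx=8,fy=8,interpolation=cv2.INTER_CUBIC))
P=cloud(d,K,T);X,Y,Z=P[...,0],P[...,1],P[...,2]
m=(Z>.115)&(Z<.19)&(abs(X-.585)<.03)&(abs(Y-.135)<.035);v,u=np.nonzero(m)
print([(int(a),int(b),*(P[b,a]*1000).round().astype(int).tolist()) for a,b in zip(u,v)]);print(f)
```

```text
[(276, 218, 578, 136, 187), (276, 219, 583, 140, 188), (273, 220, 588, 132, 183), (274, 220, 591, 138, 187), (275, 220, 586, 139, 185), (276, 220, 580, 138, 181), (273, 221, 593, 136, 184), (274, 221, 586, 135, 179), (275, 221, 584, 137, 179), (273, 222, 585, 130, 171), (274, 222, 584, 134, 173), (273, 223, 579, 126, 161), (274, 223, 583, 133, 167), (279, 223, 567, 142, 162), (273, 224, 588, 133, 166), (274, 224, 582, 133, 162), (277, 224, 574, 139, 160), (278, 224, 570, 141, 159), (279, 224, 569, 144, 160), (273, 225, 584, 130, 158), (274, 225, 584, 134, 161), (276, 225, 578, 138, 159), (277, 225, 581, 144, 163), (278, 225, 573, 143, 157), (279, 225, 566, 143, 153), (273, 226, 586, 132, 156), (274, 226, 586, 136, 158), (275, 226, 584, 138, 158), (276, 226, 586, 144, 162), (277, 226, 579, 143, 157), (278, 226, 561, 135, 142), (273, 227, 593, 137, 159), (274, 227, 590, 138, 157), (275, 227, 593, 144, 162), (276, 227, 565, 130, 137), (277, 227, 562, 132, 137), (272, 228, 599, 137, 158), (273, 228, 596, 139, 158), (274, 228, 595, 142, 159), (275, 228, 562, 124, 128), (276, 228, 566, 131
[... 760 characters left out ...]
7), (270, 232, 608, 136, 146), (273, 232, 573, 124, 118), (275, 232, 588, 142, 137), (276, 232, 587, 146, 138), (277, 232, 586, 149, 139), (278, 232, 585, 152, 140), (268, 233, 609, 128, 139), (269, 233, 612, 135, 144), (276, 233, 591, 148, 137), (277, 233, 590, 152, 139), (278, 233, 583, 151, 133), (267, 234, 604, 121, 128), (268, 234, 608, 128, 134), (269, 234, 609, 133, 137), (278, 234, 587, 154, 134), (266, 235, 602, 116, 119), (267, 235, 611, 126, 130), (268, 235, 606, 126, 127), (270, 235, 590, 124, 115), (266, 236, 613, 123, 126), (267, 236, 608, 124, 123), (266, 237, 608, 120, 116), (267, 237, 606, 123, 117), (268, 237, 603, 125, 116)]
[array([-3.07339481, -0.81738771, 11.05207219])]
```

View pics/s2.png

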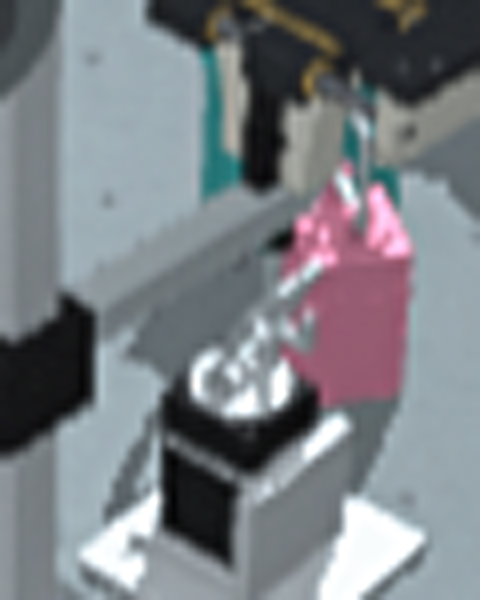

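The bail bar now lies inside the hook, with the tip about 14 mm past it in the same view (tip at crop (310,320), bar at (290,285)). I'll feel for the shank a little further, then centre.

Emit:
move_arm --rows "0 0 0 0 0.001 0 0.01; 0 0 0 0 0.0005 0 0.01; 0 0 0 0 0 0 0.01"

```text
t: 10.92
eef_pos: [0.5815, 0.1323, 0.2246]
ee_rot: [3.141, 0.003, 3.014]
force: [-3.7, 0.2, 11.0]
width: 0.0138
gripper_force: 40.0
```

Emit:
move_arm --rows "0 0 0 0 0.001 0 0.01; 0 0 0 0 0.0005 0 0.01; 0 0 0 0 0 0 0.01"

```text
t: 11.3
eef_pos: [0.5816, 0.1337, 0.2246]
ee_rot: [3.141, 0.003, 3.014]
force: [-2.8, -1.1, 11.9]
width: 0.0138
gripper_force: 40.0
```

Emit:
move_arm --rows "0 0 0 0 0.001 0 0.01; 0 0 0 0 0 0 0.01"

```text
t: 11.55
eef_pos: [0.5818, 0.1347, 0.2247]
ee_rot: [3.141, 0.003, 3.014]
force: [-3.1, -1.9, 10.9]
width: 0.0139
gripper_force: 40.0
```

Contact: force y falls to -1.9 N. I'll back off 4 mm and raise.

Emit:
move_arm --rows "0 0 0 0 -0.002 0 0.01; 0 0 0 0 -0.002 0 0.01; 0 0 0 0 0 -0.003 0.01; 0 0 0 0 0 -0.004 0.01; 0 0 0 0 0 -0.004 0.01; 0 0 0 0 0 -0.003 0.01; 0 0 0 0 0 0 0.01"

```text
t: 12.42
eef_pos: [0.5813, 0.1309, 0.2389]
ee_rot: [3.141, 0.003, 3.014]
force: [-2.7, -0.4, 10.8]
width: 0.0136
gripper_force: 40.0
```

Emit:
move_arm --rows "0 0 0 0 0 -0.001 0.01; 0 0 0 0 0 -0.001 0.01; 0 0 0 0 0 0 0.01"

```text
t: 12.8
eef_pos: [0.5813, 0.1309, 0.2407]
ee_rot: [3.141, 0.003, 3.014]
force: [-1.9, 0.0, 10.9]
width: 0.0142
gripper_force: 40.0
```

Emit:
move_arm --rows "0 0 0 0 0 -0.001 0.01; 0 0 0 0 0 -0.001 0.01; 0 0 0 0 0 0 0.01"

```text
t: 13.18
eef_pos: [0.5813, 0.1309, 0.2422]
ee_rot: [3.141, 0.002, 3.014]
force: [-2.0, 0.1, 8.8]
width: 0.0133
gripper_force: 40.0
```

Emit:
move_arm --rows "0 0 0 0 0 -0.001 0.01; 0 0 0 0 0 -0.001 0.01; 0 0 0 0 0 0 0.01"

```text
t: 13.55
eef_pos: [0.5812, 0.1309, 0.244]
ee_rot: [3.141, 0.002, 3.014]
force: [-1.8, -1.0, 7.1]
width: 0.0138
gripper_force: 40.0
```

Emit:
move_arm --rows "0 0 0 0 0 -0.001 0.01; 0 0 0 0 0 -0.001 0.01; 0 0 0 0 0 0 0.01"

```text
t: 13.92
eef_pos: [0.5813, 0.1309, 0.246]
ee_rot: [3.141, 0.002, 3.014]
force: [-1.4, -0.4, 7.1]
width: 0.014
gripper_force: 40.0
```

Force z dropped from 10.9 to 7.1 N, so the unit's weight is on the hook. I'll raise slowly.

Emit:
move_arm --rows "0 0 0 0 0 -0.002 0.01; 0 0 0 0 0 -0.002 0.01; 0 0 0 0 0 -0.002 0.01; 0 0 0 0 0 -0.003 0.01; 0 0 0 0 0 -0.003 0.01; 0 0 0 0 0 -0.003 0.01; 0 0 0 0 0 -0.003 0.01; 0 0 0 0 0 -0.003 0.01"

```text
t: 14.92
eef_pos: [0.5812, 0.1309, 0.2668]
ee_rot: [3.141, 0.002, 3.014]
force: [-0.5, 0.2, 4.6]
width: 0.0138
gripper_force: 40.0
```

Emit:
move_arm --rows "0 0 0 0 0 -0.003 0.01; 0 0 0 0 0 -0.004 0.01; 0 0 0 0 0 -0.005 0.01; 0 0 0 0 0 -0.005 0.01; 0 0 0 0 0 -0.005 0.01; 0 0 0 0 0 -0.005 0.01; 0 0 0 0 0 -0.005 0.01; 0 0 0 0 0 -0.004 0.01"

```text
t: 15.92
eef_pos: [0.5812, 0.1309, 0.3021]
ee_rot: [3.141, 0.001, 3.014]
force: [5.1, -0.7, 3.6]
width: 0.0139
gripper_force: 40.0
```

Emit:
move_arm --rows "0 0 0 -0.0008 0 -0.004 0.01; 0 0 0 0 0 -0.004 0.01; 0 0 0 0 0 -0.003 0.01; 0 0 0 0 0 -0.003 0.01; 0 0 0 0 0 -0.002 0.01; 0 0 0 0 0 -0.002 0.01; 0 0 0 0 0 -0.001 0.01; 0 0 0 0 0 0 0.01"

```text
t: 16.92
eef_pos: [0.5812, 0.1309, 0.3206]
ee_rot: [3.142, -0.0, 3.014]
force: [0.2, 0.1, 3.9]
width: 0.014
gripper_force: 40.0
```

Emit:
move_arm --rows "0 0 0 0 0 -0.001 0.01; 0 0 0 0 0 -0.0005 0.01; 0 0 0 0 0 0 0.01"

```text
t: 17.3
eef_pos: [0.5812, 0.1308, 0.322]
ee_rot: [-3.142, -0.0, 3.014]
force: [-0.4, 0.4, 4.0]
width: 0.0139
gripper_force: 40.0
```

Emit:
move_arm --rows "0 0 0 0 0 -0.0005 0.01; 0 0 0 0 0 -0.0005 0.01; 0 0 0 0 0 0 0.01"

```text
t: 17.68
eef_pos: [0.5812, 0.1308, 0.3225]
ee_rot: [-3.141, -0.001, 3.014]
force: [0.0, -0.2, -0.3]
width: 0.0138
gripper_force: 40.0
```

Force z is zero, so the balancer is at the top stop. I'll wait briefly, release and back off upward.

Emit:
move_arm --rows "0 0 0 0 0 0 0.01; 0 0 0 0 0 0 0.01; 0 0 0 0 0 0 0.01; 0 0 0 0 0 0 0.016; 0 0 0 0 0 0 0.025; 0 0 0 0 0 0 0.04; 0 0 0 0 0 0 0.05; 0 0 0 0 0 0 0.05"

```text
t: 18.68
eef_pos: [0.5813, 0.1308, 0.3231]
ee_rot: [3.142, -0.0, 3.014]
force: [1.1, 0.0, 0.7]
width: 0.0477
gripper_force: 0.0
```

Emit:
move_arm --rows "0 0 0 0 0 0 0.05; 0 0 0 0 0 0 0.05; 0 0 0 0 0 -0.005 0.05; 0 0 0 0 0 -0.015 0.05; 0 0 0 0 0 -0.03 0.05; 0 0 0 0 0 -0.03 0.05; 0 0 0 0.03 0 -0.03 0.05; 0 0 0 0.04 0 0 0.05"

```text
t: 19.68
eef_pos: [0.5124, 0.1399, 0.4362]
ee_rot: [3.14, 0.004, 3.013]
force: [0.3, 0.7, -0.5]
width: 0.05
gripper_force: 0.0
```

Emit:
move_arm --rows "0 0 0 0.04 0 0 0.05; 0 0 0 0.03 0 0 0.05; 0 0 0 0 0 0 0.05; 0 0 0 0 0 0 0.05; 0 0 0 0 0 0 0.05; 0 0 0 0 0 0 0.05; 0 0 0 0 0 0 0.05; 0 0 0 0 0 0 0.05"

```text
t: 20.68
eef_pos: [0.4426, 0.1486, 0.4329]
ee_rot: [-3.141, -0.0, 3.014]
force: [-0.0, 0.7, 0.1]
width: 0.0501
gripper_force: 0.0
```

Emit:
move_arm --rows "0 0 0 0 0 0 0.05; 0 0 0 0 0 0 0.05; 0 0 0 0 0 0 0.05; 0 0 0 0 0 0 0.05; 0 0 0 0 0 0 0.05; 0 0 0 0 0 0 0.05; 0 0 0 0 0 0 0.05; 0 0 0 0 0 0 0.05"

```text
t: 21.68
eef_pos: [0.4424, 0.1487, 0.433]
ee_rot: [-3.142, -0.0, 3.014]
force: [0.1, -0.5, 0.5]
width: 0.0503
gripper_force: 0.0
```

Run:
```python
from h import *
im,d,K,T=grab("scene");c=(220,320,150,270)
cv2.imwrite("pics/end.png",cv2.resize(im[c[2]:c[3],c[0]:c[1]],None,fx=5,fy=5,interpolation=cv2.INTER_CUBIC))
P=cloud(d,K,T);X,Y,Z=P[...,0],P[...,1],P[...,2]
for i in range(2):
    m=(Z>.05)&(Z<.36)&(abs(X-.583)<.035)&(abs(Y-.135)<.05);p=P[m];print(np.median(p,0),np.percentile(p,1,0),np.percentile(p,99,0))
    im2,d,_,_=grab("scene");P=cloud(d,K,T);X,Y,Z=P[...,0],P[...,1],P[...,2]
print(arm.get_state()["force"],arm.get_state()["t"])
```

```text
[0.59650404 0.14127254 0.16790558] [0.55855196 0.11419576 0.05270708] [0.61383158 0.17529114 0.35032448]
[0.59609627 0.14165215 0.16756047] [0.55994042 0.11338468 0.05314979] [0.61510493 0.17447356 0.34981956]
[-0.89816799 -0.01774318  0.58280666] 21.825
```

View pics/end.png

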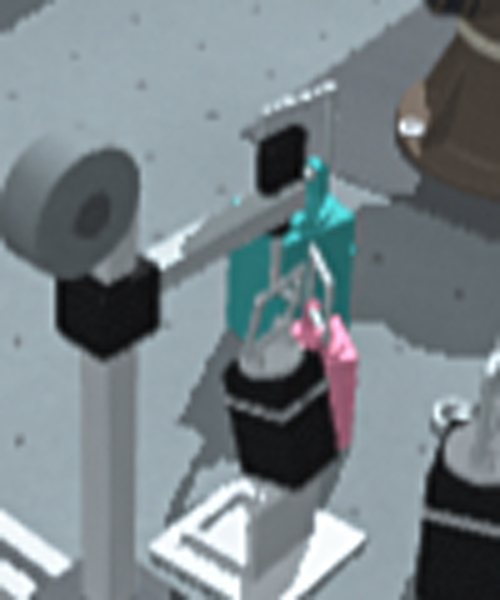

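The unit hangs on the hook at crop (275,400), above the empty dock at (260,530). The grip top is back at 0.350, so the balancer is fully retracted. I'll let the swing die out before handing in.

Emit:
move_arm --rows "0 0 0 0 0 0 0.05; 0 0 0 0 0 0 0.05; 0 0 0 0 0 0 0.05; 0 0 0 0 0 0 0.05; 0 0 0 0 0 0 0.05; 0 0 0 0 0 0 0.05; 0 0 0 0 0 0 0.05; 0 0 0 0 0 0 0.05"

```text
t: 22.82
eef_pos: [0.4425, 0.1486, 0.433]
ee_rot: [-3.142, -0.0, 3.014]
force: [-0.3, 0.5, -0.2]
width: 0.0501
gripper_force: 0.0
```

Emit:
move_arm --rows "0 0 0 0 0 0 0.05; 0 0 0 0 0 0 0.05; 0 0 0 0 0 0 0.05; 0 0 0 0 0 0 0.05; 0 0 0 0 0 0 0.05; 0 0 0 0 0 0 0.05; 0 0 0 0 0 0 0.05; 0 0 0 0 0 0 0.05"

```text
t: 23.82
eef_pos: [0.4425, 0.1487, 0.4331]
ee_rot: [3.142, -0.0, 3.014]
force: [-0.3, -0.1, -0.1]
width: 0.0499
gripper_force: 0.0
```

Run:
```python
from h import *
q=[]
for i in range(6):
    im,*_=grab("scene");q.append(im[150:270,220:320].astype(float))
print([np.abs(cv2.blur(q[i]-q[0],(3,3))).max().round(1) for i in range(1,6)])
print(arm.job_done())
```

```text
[np.float64(4.9), np.float64(5.8), np.float64(5.6), np.float64(5.0), np.float64(5.1)]
the job is handed in; nothing more can be done
None
```

The job is handed in at about 24 s: the unit hangs free and still on the hook, the balancer is fully retracted, the gripper is clear, and the hook met the bail at only about 2 N sideways, then took the unit's roughly 4 N weight.

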